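# Match the specimen canisters and saddle the logger on the red pair

### The arm

A 7-joint arm with a two-finger parallel gripper is mounted at the origin on the work surface. World frame = base frame: x ahead of the robot, y to its left, z up, the work surface at z = 0. Lengths are in m, angles in rad, forces in N, time in s.
With the tool pointing down it reaches from about 0.425 to 1.025 m from the base axis. Payload 9.4 kg.
Tool frame: the origin (TCP) lies on the mounting face of the last link; the fingertips stand r.tcp_to_tips ahead of it and the grasp point (between the pads) lies 155 mm ahead of it (r.tcp_to_tips is the distance from the TCP to the fingertips, in m); z points along the fingers, y is the line along which they close (so a half turn about z gives the same grasp; the last joint's range is limited). The gripper opens to 85 mm and grips with 20 to 120 N. Pads are 22 mm wide; open, the fingers measure 114 mm over their backs; the gripper's body (76 mm by 85 mm) begins 54 mm behind the grasp point. The pads swing forward as they close: fully open they stand 13 mm farther back than shut.
Start: joints at [-1.23, 0.599, -0.003, 1.599, 0.002, 0.943, -0.08], TCP at [0.294, 0.663, 0.405] pointing down, gripper open.
Joint ranges: [-2.57, 2.57], [-0.35, 1.97], [-1.29, 1.29], [0.11, 2.56], [-1.05, 4.19], [0.11, 1.86], [-2.63, 2.63]. Speed limits (rad/s): [2.22, 2.22, 3.01, 3.01, 3.14, 3.14, 3.14].

### API

Orientations are given as a rotation vector (axis times angle).
In Python, from workcell import r, cams gives the robot as it stands.
- The arm moves only by the tool jog_arm, never from a script. Its argument "steps" is a list of rows, each a list of 3 entries, a list of its own where there are three numbers: the finger opening in mm, from 0 to 85.4, then the shift along the world's x, y, z in units of 40 mm (1.0 is 40 mm), then the turn, a rotation vector about the world's x, y, z in units of 5 degrees (1.0 is 5 degrees). A call has exactly 8 rows; each row shifts and turns the commanded pose from where the row before left it; what a row does not reach is not made up. A row lasts 1/12 s, in which the tool goes at most 41.7 mm and 7.16 degrees, less where a joint would pass 70% of its speed; a pose out of reach is approached as far as the arm can. A call is refused whole if a number of a shift passes 1 or a number of a turn 1, either way. A call with a gripper value outside its range is refused whole. The fingers move at their own pace and stop on an object; the grip force is fixed at half the most. Time passes only in rows, so rows that do not move let the fingers close, or fill a call up. It gives the time, the measured TCP pose, the force, the opening and the grip force at its end, in the units of the state.
- r.read_state(): the state, without advancing time (a new reading comes with each control period).
- cams.read_camera(name): name is "side" or "top" or "wrist"; returns a dict with "image" (384x512x3 uint8, red, green, blue), "camera_matrix" (3x3 intrinsics, pixels), "R" (3x3) and "t" (3): a world point X has camera coordinates R X + t; the wrist camera has in their place "hand_eye" (4x4, takes a point from camera to tool coordinates, whose origin is the TCP and whose axes are the flange's). Camera axes: x right, y down, z forward; pixel columns grow to the right and rows downward; lengths in m; the calibration is good to about 2 mm. A picture is of the moment at which its call begins: read the wrist's pose just before it. There is no depth.
- r.sign_off(): hands the job in; it is judged then, once.
The state is a dict: "clock": time; "qpos": joint angles; "joint_velocities": joint speeds; "joint_torque": joint torques, N m; "ee_pos": TCP position; "orientation": TCP orientation; "ft_force": force on the tool from outside, world axes, zero at the start; "ft_torque": the same for the moment, N m; "finger_gap": finger opening in m; "grasp_force": force on a finger pad.
Only numpy, scipy, OpenCV 4.12 (cv2) and the standard library are available. Lean on these libraries where they do the work, as an engineer would, in place of code of your own. Each camera call takes 0.05 s, during which the arm holds its last target. There are 200 camera calls.

### The job

Lay each loose red- or blue-capped specimen canister in the free slot of the tray beside the one of its own colour, cap pointing the same way as its neighbour's. On top of the red pair, saddle the yellow-capped logger canister in the gap between the two, lined up with them and its cap the same way as theirs. Set everything down gently without dropping it, and leave the tube rack, the amber bottle and the blue-lidded box where they are.

Things in the scene. Friction and masses are not known exactly. Their poses are not given: they have to be found in the camera images.
- red_tray: Fixed teal tray, 132 x 131 mm, two slots along its x. Origin: centre of underside. Slots at y = +36.75 and -36.75 mm, 45 mm wide, 120 long; floor 6 mm up; walls and grey middle ridge (28.5 mm wide) 10 mm above floor. A canister lies there at x = 0, axis 32 mm above the bench. red_first lies at +y, cap to +x; -y is free
- blue_tray: Fixed teal tray, 132 x 131 mm, two slots along its x. Origin: centre of underside. Slots at y = +36.75 and -36.75 mm, 45 mm wide, 120 long; floor 6 mm up; walls and grey middle ridge (28.5 mm wide) 10 mm above floor. A canister lies there at x = 0, axis 32 mm above the bench. blue_first lies at -y, cap to -x; +y is free
- red_first: Red-capped canister already lying in the red tray, 110 mm long: white round body, 42 mm diameter, 66 mm long, between octagonal collars (22 mm long, 52 mm across flats), one red (the cap), one grey; lies on a flat, does not roll; about 0.22 kg. Origin on its long axis at mid-length, 26 mm above what it lies on; body +x points along the axis to the cap; y and z turn with it
- red_first_cap (a point): Centre of the outer face of the red cap, 55 mm from the middle of that canister along its +x
- blue_first: Blue-capped canister already lying in the blue tray, 110 mm long: white round body, 42 mm diameter, 66 mm long, between octagonal collars (22 mm long, 52 mm across flats), one blue (the cap), one grey; lies on a flat, does not roll; about 0.22 kg. Origin on its long axis at mid-length, 26 mm above what it lies on; body +x points along the axis to the cap; y and z turn with it
- blue_first_cap (a point): Centre of the outer face of the blue cap, 55 mm from the middle of that canister along its +x
- red_mate: Loose red-capped canister on the bench, 110 mm long: white round body, 42 mm diameter, 66 mm long, between octagonal collars (22 mm long, 52 mm across flats), one red (the cap), one grey; lies on a flat, does not roll; about 0.22 kg. Origin on its long axis at mid-length, 26 mm above what it lies on; body +x points along the axis to the cap; y and z turn with it
- red_mate_cap (a point): Centre of the outer face of the red cap, 55 mm from the middle of that canister along its +x
- blue_mate: Loose blue-capped canister on the bench, 110 mm long: white round body, 42 mm diameter, 66 mm long, between octagonal collars (22 mm long, 52 mm across flats), one blue (the cap), one grey; lies on a flat, does not roll; about 0.22 kg. Origin on its long axis at mid-length, 26 mm above what it lies on; body +x points along the axis to the cap; y and z turn with it
- blue_mate_cap (a point): Centre of the outer face of the blue cap, 55 mm from the middle of that canister along its +x
- yellow_logger: Loose yellow-capped canister (temperature logger) on the bench, 110 mm long: white round body, 42 mm diameter, 66 mm long, between octagonal collars (22 mm long, 52 mm across flats), one yellow (the cap), one grey; lies on a flat, does not roll; about 0.22 kg. Origin on its long axis at mid-length, 26 mm above what it lies on; body +x points along the axis to the cap; y and z turn with it
- yellow_logger_cap (a point): Centre of the outer face of the yellow cap, 55 mm from the middle of that canister along its +x. Saddled on the red pair, 45-degree flats resting on theirs, this canister's axis lies over the red tray's y = 0, 68.75 mm above the bench (36.75 mm above theirs)
- tube_rack: Bystander: green rack of red-capped tubes, 70 x 170 mm, 90 mm high. Origin: centre of its underside
- amber_bottle: Bystander: amber bottle, 68 mm in diameter, 130 mm high. Origin: centre of its underside
- tip_box: Bystander: clear box with a blue lid, 98 x 128 mm, 77 mm high. Origin: centre of its underside
Things that resemble listed ones, but are neither listed nor needed, are in the scene too. What is shaped like the yellow_logger but green or purple is not meant.

How it is judged:
At the end, for the whole second after the job is handed in: Red pair in red tray (caps +x), blue pair in blue tray (caps -x): each within 12 mm lengthwise, 6 mm sideways, 4 mm in height of its slot; yellow on the red pair, axis 68.75 mm up (5 mm), 8 mm sideways, 20 mm lengthwise of the tray centre, cap +x; headings within 0.12 rad, all at rest (x of red_first in the frame of red_tray between -0.012 and 0.012 m and y of red_first in the frame of red_tray between 0.03075 and 0.04275 m and z of red_first in the frame of red_tray between 0.028 and 0.036 m and angle between the x axis of each of red_first, red_mate, yellow_logger and the x axis of red_tray, either way round below 0.12 rad and x of each of red_first_cap, red_mate_cap, yellow_logger_cap in the frame of red_tray above 0.03 m and linear speed of each of red_first, red_mate, blue_first, blue_mate, yellow_logger below 0.02 m/s and x of red_mate in the frame of red_tray between -0.012 and 0.012 m and y of red_mate in the frame of red_tray between -0.04275 and -0.03075 m and z of red_mate in the frame of red_tray between 0.028 and 0.036 m and x of blue_first in the frame of blue_tray between -0.012 and 0.012 m and y of blue_first in the frame of blue_tray between -0.04275 and -0.03075 m and z of blue_first in the frame of blue_tray between 0.028 and 0.036 m and angle between the x axis of each of blue_first, blue_mate and the x axis of blue_tray, either way round below 0.12 rad and x of each of blue_first_cap, blue_mate_cap in the frame of blue_tray below -0.03 m and x of blue_mate in the frame of blue_tray between -0.012 and 0.012 m and y of blue_mate in the frame of blue_tray between 0.03075 and 0.04275 m and z of blue_mate in the frame of blue_tray between 0.028 and 0.036 m and x of yellow_logger in the frame of red_tray between -0.02 and 0.02 m and y of yellow_logger in the frame of red_tray between -0.008 and 0.008 m and z of yellow_logger in the frame of red_tray between 0.06375 and 0.07375 m); the robot touches nothing.
It fails at once if the tube rack, amber bottle or blue-lidded box is shifted by more than 25 mm or tipped (distance of any of tube_rack, amber_bottle, tip_box from where it was at the start of the episode above 0.025 m or angle between any of tube_rack, amber_bottle, tip_box's own z axis and vertical above 0.3 rad).
It fails at once if a canister is pressed hard: it meets the tray or another canister with more than 60 N (contact force between red_mate and red_tray above 60 N or contact force between blue_mate and blue_tray above 60 N or contact force between yellow_logger and red_first above 60 N or contact force between yellow_logger and red_mate above 60 N).
It fails at once if a canister is dropped: it comes onto its place in the tray (within the last 13 mm) at more than 0.5 m/s ((horizontal distance between red_mate and red_tray below 0.07 m and z of red_mate in the frame of red_tray below 0.045 m and linear speed of red_mate above 0.5 m/s) or (horizontal distance between blue_mate and blue_tray below 0.07 m and z of blue_mate in the frame of blue_tray below 0.045 m and linear speed of blue_mate above 0.5 m/s) or (horizontal distance between yellow_logger and red_tray below 0.07 m and z of yellow_logger in the frame of red_tray below 0.082 m and linear speed of yellow_logger above 0.5 m/s)).
It also fails if it takes over 72 s, if anything falls off the work surface, if the arm or the gripper's body presses on something with over 40 N, if the wrist force passes 120 N, or if a joint passes its speed limit or range.

## Working session

There is one attempt and no reset: what is moved stays moved. The work goes in short steps, Python scripts to look and compute and a tool call to move; the robot and the scene stay as the last step left them, time stands still between calls to the robot, and variables do not carry over. Pictures are saved under pics/ and viewed, at most 10 in all, crops included, and the job is handed in when it is done.

Besides the shell and the picture viewer there is one more tool, called after ">>>" as name([rows], argument=value, ...), one row to a line, values as JSON. jog_arm: Moves the arm, as the interface text tells. Its arguments: {"type":"object","properties":{"steps":{"type":"array"}},"required":["steps"]}

```bash
mkdir -p pics; ls; python3 - <<'E'
from workcell import r,cams
import cv2,numpy as np
for n in("top","side"):
    c=cams.read_camera(n); im=cv2.cvtColor(c["image"],cv2.COLOR_RGB2BGR)
    cv2.imwrite(f"pics/{n}0.png",cv2.resize(im,(800,600),interpolation=cv2.INTER_CUBIC)); cv2.imwrite(f"{n}_raw.png",im)
    np.savez(f"{n}_cal.npz",K=c["camera_matrix"],R=c["R"],t=c["t"])
    print(n,c["camera_matrix"],c["R"],c["t"])
s=r.read_state();print(s,r.tcp_to_tips)
E
```

```text
pics
top [[493.17902554   0.         262.64332301]
 [  0.         493.17902554 195.35142982]
 [  0.           0.           1.        ]] [[ 0.00755125 -0.99996803  0.00263028]
 [-0.99736623 -0.0077213  -0.07211781]
 [ 0.07213582 -0.00207878 -0.99739265]] [-0.01647713  0.5777006   1.48545648]
side [[410.86920709   0.         254.44179767]
 [  0.         410.86920709 189.4337483 ]
 [  0.           0.           1.        ]] [[ 0.99280187 -0.11786266  0.02128005]
 [-0.05168803 -0.58192193 -0.8116004 ]
 [ 0.10804071  0.80465847 -0.58382527]] [-0.55778577  0.07685664  1.09725194]
{'clock': 0.1, 'qpos': array([-1.22971648,  0.60006294, -0.00252968,  1.60006462,  0.00181242,
        0.94290151, -0.0798225 ]), 'joint_velocities': array([-0.00032315, -0.00041008, -0.0006051 , -0.00180969,  0.00014167,
       -0.0003943 ,  0.00016714]), 'joint_torque': array([ 5.54128841e-03, -7.78003764e+01,  1.57038834e+00, -2.58621079e+01,
        1.26516682e-02,  5.57912223e-03,  1.13535540e-05]), 'ee_pos': array([0.29408077, 0.6624772 , 0.4038852 ]), 'orientation': array([-6.51404817e-01, -3.07316453e+00,  2.24138521e-03]), 'ft_force': array([-0.18852697,  0.57681203, -0.38982751]), 'ft_torque': array([ 0.02633225, -0.03829451, -0.01639532]), 'grasp_force': 0.0, 'finger_gap': 0.0854413733165066} 0.1734
```

View pics/top0.png

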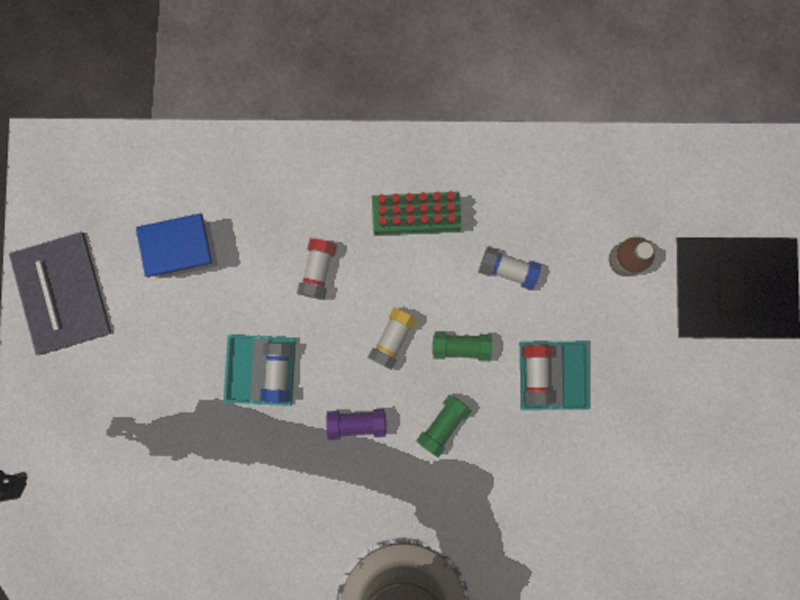

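View pics/side0.png

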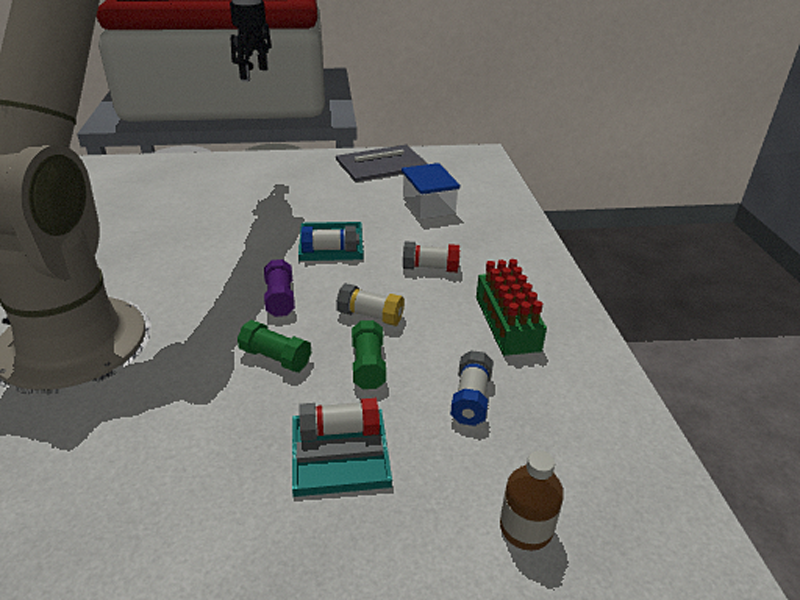

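Top view (800x600): red_mate is at about (318,268) with its cap up, blue_mate at (511,268) with its cap right, and yellow at (393,338) with its cap up-right. The red tray is at (555,375), the blue tray at (262,370). Next, an enlarged crop for precise readings.

```bash
python3 - <<'E'
import cv2
im=cv2.imread("top_raw.png")[145:265,140:390]
cv2.imwrite("pics/crop.png",cv2.resize(im,None,fx=3.2,fy=3.2,interpolation=cv2.INTER_CUBIC))
E
```

```text
(no output)
```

View pics/crop.png

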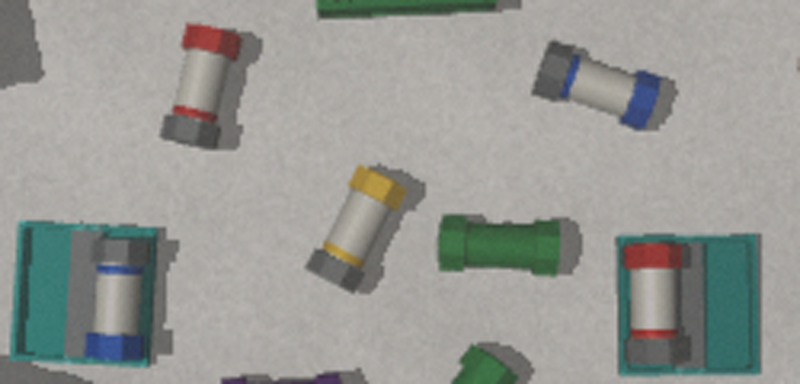

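Crop pixels (raw = 140+u/3.2, 145+v/3.2):
- **red_mate:** cap end (213,31), grey end (190,142)
- **yellow:** cap end (383,176), grey end (331,279)
- **blue_mate:** cap end (651,103), grey end (545,69)
- **Red tray corners:** (616,237), (761,233), (762,374), (618,376)
- **Blue tray corners:** (20,222), (158,229), (150,365), (12,360)

Next I project these onto the bench and overlay the models on both views to check them.

```bash
cat > h.py <<'E'
import numpy as np,cv2
cal={n:np.load(f"{n}_cal.npz") for n in("top","side")}
def ray(n,u,v,z):
    c=cal[n];R=c["R"];t=c["t"];C=-R.T@t
    d=R.T@np.linalg.inv(c["K"])@[u,v,1]
    return (C+d*(z-C[2])/d[2])[:2]
def crop(u,v,z): return ray("top",140+u/3.2-.34,145+v/3.2-.34,z)
def proj(n,P):
    c=cal[n];p=(c["R"]@np.atleast_2d(P).T).T+c["t"];p=p@c["K"].T;return p[:,:2]/p[:,2:]
def frame(x,y,a,L):
    c,s=np.cos(a),np.sin(a);return np.array([[x+c*l[0]-s*l[1],y+s*l[0]+c*l[1],l[2]] for l in L])
O=[(26*np.cos(k),26*np.sin(k)) for k in []]
def octo(zc,yo=0):
    s=26*np.tan(np.pi/8)
    o=[(26,s),(s,26),(-s,26),(-26,s),(-26,-s),(-s,-26),(s,-26),(26,-s)]
    return [[(x,(a+yo)/1e3,(b)/1e3+zc) for a,b in o] for x in(.055,.033,-.033,-.055)]
E
cat > a.py <<'E'
from h import *
from scipy.optimize import least_squares
can={}
for n,a,b in[("red",(213,31),(190,142)),("yel",(383,176),(331,279)),("blu",(651,103),(545,69.5))]:
    A,B=crop(*a,.026),crop(*b,.026);d=A-B;can[n]=(*(A+B)/2,np.arctan2(d[1],d[0]))
    print(n,np.round((A+B)/2,4),"len",round(np.hypot(*d),4),"deg",round(np.degrees(can[n][2]),1))
tr={}
for n,P,f in[("red",[(616,237),(761,233),(762,374),(618,376)],1),("blu",[(20,222),(158,229),(150,365),(12,360)],-1)]:
    W=np.array([crop(*p,.008) for p in P]);L=np.array([(66,65.5,0),(66,-65.5,0),(-66,-65.5,0),(-66,65.5,0)])/1e3
    s=least_squares(lambda q:(frame(*q,L)[:,:2]-W).ravel(),[*W.mean(0),0]);tr[n]=s.x
    print("tray",n,np.round(s.x[:2],4),round(np.degrees(s.x[2]),2),np.round(s.fun*1e3,1))
np.savez("est.npz",**{f"c_{k}":v for k,v in can.items()},**{f"t_{k}":v for k,v in tr.items()})
out=[]
for n,(x0,x1,y0,y1) in{"top":(140,390,145,265),"side":(180,330,130,325)}.items():
    f=3.2 if n=="top" else 3.0
    im=cv2.resize(cv2.imread(f"{n}_raw.png")[y0:y1,x0:x1],None,fx=f,fy=f,interpolation=cv2.INTER_CUBIC)
    def dr(P,c): cv2.polylines(im,[np.int32(np.round((proj(n,P)-[x0,y0]+.5)*f-.5))],True,c,1)
    for k,q in can.items():
        for o in octo(.026): dr(frame(*q,o),(255,0,255))
    for k,q in tr.items():
        for z in(0,.016): dr(frame(*q,[(.066,.0655,z),(.066,-.0655,z),(-.066,-.0655,z),(-.066,.0655,z)]),(0,255,255))
        for o in octo(.032,36.75 if k=="red" else -36.75): dr(frame(*q,o),(255,0,255))
    cv2.imwrite(f"pics/ov_{n}.png",im)
E
python3 a.py
```

```text
red [0.6486 0.1717] len 0.1086 deg -10.7
yel [0.5152 0.0221] len 0.1093 deg -26.3
blu [ 0.6517 -0.2067] len 0.1059 deg -107.2
tray red [ 0.4442 -0.2961] 0.95 [ 0.6 -3.4 -2.1  4.9  0.4  2.4  1.1 -4. ]
tray blu [0.4503 0.282 ] -2.08 [ 0.2 -0.8  1.1  0.8 -1.1  0.3 -0.1 -0.4]
```

View pics/ov_top.png

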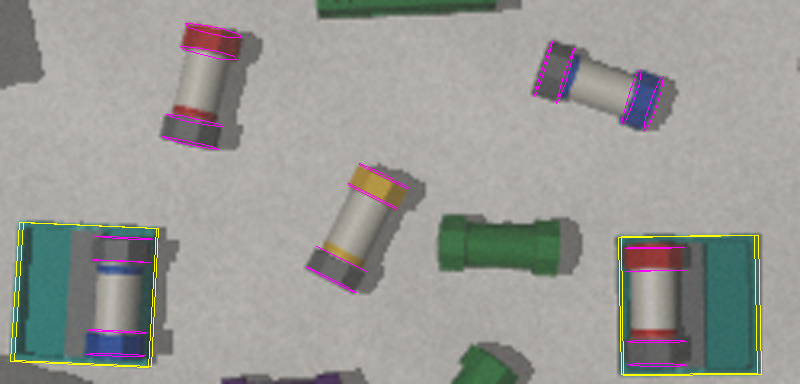

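View pics/ov_side.png

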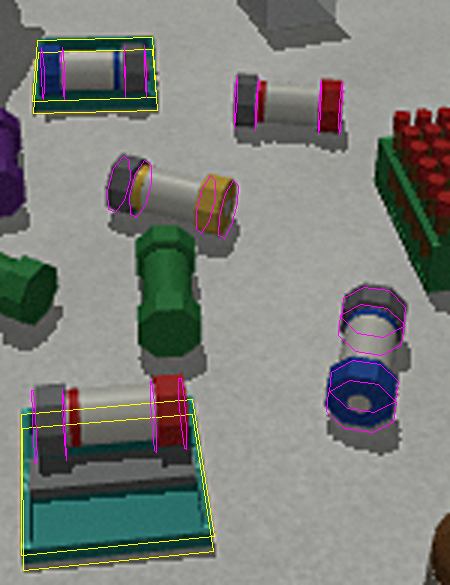

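The overlays fit in both views: top corners match to about 2 px, and the side-view tray and canister outlines coincide with the image. I'll move above red_mate.

>>> jog_arm([
  [80,[0.5,-0.7,-0.16],[0,0,0.2]],
  [80,[0.55,-0.77,-0.16],[0,0,0.2]],
  [80,[0.55,-0.77,-0.16],[0,0,0.2]],
  [80,[0.55,-0.77,-0.16],[0,0,0.2]],
  [80,[0.55,-0.77,-0.16],[0,0,0.2]],
  [80,[0.55,-0.77,-0.16],[0,0,0.2]],
  [80,[0.55,-0.77,-0.16],[0,0,0.2]],
  [80,[0.55,-0.77,-0.16],[0,0,0.2]],
])

```text
clock: 0.77
ee_pos: [0.4689, 0.4174, 0.3529]
orientation: [-0.434, -3.111, 0.001]
ft_force: [0.5, -0.0, 1.5]
finger_gap: 0.0799
grasp_force: 0.0
```

>>> jog_arm([
  [80,[0.55,-0.77,-0.16],[0,0,0.2]],
  [80,[0.55,-0.77,-0.16],[0,0,0.2]],
  [80,[0.55,-0.77,-0.16],[0,0,0.2]],
  [80,[0.55,-0.77,-0.16],[0,0,0.2]],
  [80,[0.55,-0.77,-0.16],[0,0,0.2]],
  [80,[0.55,-0.77,-0.16],[0,0,0]],
  [80,[0.55,-0.77,-0.16],[0,0,0]],
  [80,[0,0,0],[0,0,0]],
])

```text
clock: 1.43
ee_pos: [0.6262, 0.1946, 0.3071]
orientation: [0.315, 3.125, -0.008]
ft_force: [-0.2, -1.3, 0.4]
finger_gap: 0.0799
grasp_force: 0.0
```

```bash
cat >> h.py <<'E'
def st(r):
    from scipy.spatial.transform import Rotation as Ro
    s=r.read_state();M=Ro.from_rotvec(s["orientation"]).as_matrix()
    print("t",round(s["clock"],2),"p",np.round(s["ee_pos"],4),"tooly",np.round(np.degrees(np.arctan2(M[1,1],M[0,1])),2),"zax",np.round(M[:,2],4),"F",np.round(s["ft_force"],1),"gap",round(s["finger_gap"],4),"gf",round(s["grasp_force"],1))
    return s["ee_pos"],M
def wrist(r,cams,fn=None):
    p,M=st(r);c=cams.read_camera("wrist");H=c["hand_eye"];K=c["camera_matrix"]
    if fn: cv2.imwrite(fn,cv2.cvtColor(c["image"],cv2.COLOR_RGB2BGR))
    Rw=M@H[:3,:3];C=M@H[:3,3]+p
    return c["image"],lambda u,v,z:(lambda d:(C+d*(z-C[2])/d[2])[:2])(Rw@np.linalg.inv(K)@[u,v,1]),(Rw,C,K)
def wproj(cam,P):
    Rw,C,K=cam;p=(np.atleast_2d(P)-C)@Rw@K.T;return p[:,:2]/p[:,2:]
E
cat > w.py <<'E'
import sys;from h import *;from workcell import r,cams
e=np.load("est.npz");im,g,cam=wrist(r,cams)
im=cv2.cvtColor(im,cv2.COLOR_RGB2BGR);cv2.imwrite("w_raw.png",im);np.savez("w_cam.npz",R=cam[0],C=cam[1],K=cam[2])
im=cv2.resize(im,(800,600));dr=lambda P:cv2.polylines(im,[np.int32(wproj(cam,P)*1.5625)],True,(255,0,255),1)
for k in e:
    if k[0]=="c":
        for o in octo(.026): dr(frame(*e[k],o))
    else: dr(frame(*e[k],[(.066,.0655,.016),(.066,-.0655,.016),(-.066,-.0655,.016),(-.066,.0655,.016)]))
cv2.imwrite(sys.argv[1],im)
E
python3 w.py pics/w1.png
```

```text
t 1.43 p [0.6262 0.1946 0.3071] tooly 78.48 zax [ 6.0e-04 -5.3e-03 -1.0e+00] F [-0.2 -1.3  0.4] gap 0.0799 gf 0.0
```

View pics/w1.png

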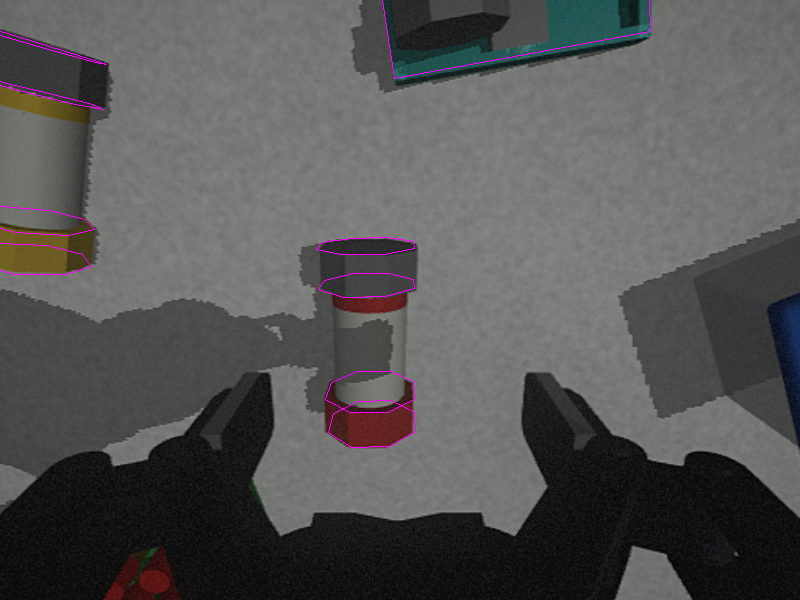

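The wrist view confirms the estimates: the overlay collars sit within about 2 px of red_mate (320–417, 240–447). Descending.

>>> jog_arm([
  [80,[0.28,-0.28,-0.2],[0,0,0.16]],
  [80,[0.28,-0.29,-0.3],[0,0,0]],
  [80,[0,0,-0.4],[0,0,0]],
  [80,[0,0,-0.5],[0,0,0]],
  [80,[0,0,-0.4],[0,0,0]],
  [80,[0,0,-0.3],[0,0,0]],
  [80,[0,0,0],[0,0,0]],
  [80,[0,0,0],[0,0,0]],
])

```text
clock: 2.15
ee_pos: [0.6444, 0.1808, 0.2239]
orientation: [-0.277, -3.128, 0.001]
ft_force: [0.4, 0.2, 0.1]
finger_gap: 0.0802
grasp_force: 0.0
```

```bash
python3 -c "
from h import *;from workcell import r
st(r)"
```

```text
t 2.15 p [0.6444 0.1808 0.2239] tooly 79.88 zax [-1.4e-03 -5.0e-04 -1.0e+00] F [0.4 0.2 0.1] gap 0.0802 gf 0.0
```

>>> jog_arm([
  [80,[0.1,-0.23,-0.2],[0,0,-0.1]],
  [80,[0,0,-0.3],[0,0,0]],
  [80,[0,0,-0.3],[0,0,0]],
  [80,[0,0,-0.15],[0,0,0]],
  [80,[0,0,0],[0,0,0]],
  [35,[0,0,0],[0,0,0]],
  [35,[0,0,0],[0,0,0]],
  [35,[0,0,0],[0,0,0]],
])

```text
clock: 2.82
ee_pos: [0.6487, 0.1717, 0.1871]
orientation: [0.291, 3.127, 0.001]
ft_force: [0.3, 1.0, -0.2]
finger_gap: 0.0451
grasp_force: 0.0
```

>>> jog_arm([
  [35,[0,0,0],[0,0,0]],
  [35,[0,0,0],[0,0,0]],
  [35,[0,0,0],[0,0,0]],
  [35,[0,0,0],[0,0,0]],
  [35,[0,0,0.1],[0,0,0]],
  [35,[0,0,0.3],[0,0,0]],
  [35,[0,0,0.3],[0,0,0]],
  [35,[0,0,0],[0,0,0]],
])

```text
clock: 3.48
ee_pos: [0.6494, 0.1715, 0.2176]
orientation: [0.291, 3.125, 0.002]
ft_force: [-0.4, -0.1, -2.1]
finger_gap: 0.0405
grasp_force: 60.6
```

```bash
python3 -c "
from h import *;from workcell import r
st(r)"
```

```text
t 3.48 p [0.6494 0.1715 0.2176] tooly 79.35 zax [ 0.0033  0.001  -1.    ] F [-0.4 -0.1 -2.1] gap 0.0405 gf 60.6
```

>>> jog_arm([
  [35,[0,0,0.6],[0,0,0]],
  [35,[-0.15,-0.4,0.8],[0,0,0.15]],
  [35,[-0.3,-0.75,0.4],[0,0,0.15]],
  [35,[-0.32,-0.8,0.3],[0,0,0.15]],
  [35,[-0.32,-0.8,0.05],[0,0,0.15]],
  [35,[-0.32,-0.8,0],[0,0,0.15]],
  [35,[-0.32,-0.8,0],[0,0,0.15]],
  [35,[-0.32,-0.8,0],[0,0,0.15]],
])

```text
clock: 4.15
ee_pos: [0.5657, -0.036, 0.3014]
orientation: [0.146, 3.137, -0.0]
ft_force: [0.6, -1.0, -3.1]
finger_gap: 0.0399
grasp_force: 61.4
```

>>> jog_arm([
  [35,[-0.32,-0.8,0],[0,0,0.15]],
  [35,[-0.32,-0.8,0],[0,0,0.15]],
  [35,[-0.32,-0.8,0],[0,0,0.15]],
  [35,[-0.32,-0.8,0],[0,0,0.15]],
  [35,[-0.32,-0.8,0],[0,0,0.15]],
  [35,[-0.32,-0.8,0],[0,0,0.15]],
  [35,[-0.32,-0.8,0],[0,0,0.15]],
  [35,[-0.32,-0.8,0],[0,0,0.15]],
])

```text
clock: 4.82
ee_pos: [0.4632, -0.2921, 0.3012]
orientation: [-0.018, 3.141, -0.001]
ft_force: [1.0, -0.5, -2.5]
finger_gap: 0.04
grasp_force: 61.5
```

>>> jog_arm([
  [35,[-0.32,-0.8,0],[0,0,0.1]],
  [35,[-0.16,-0.25,0],[0,0,0]],
  [35,[0,0,0],[0,0,0]],
  [35,[0,0,0],[0,0,0]],
  [35,[0,0,0],[0,0,0]],
  [35,[0,0,0],[0,0,0]],
  [35,[0,0,0],[0,0,0]],
  [35,[0,0,0],[0,0,0]],
])

```text
clock: 5.48
ee_pos: [0.4456, -0.3316, 0.3008]
orientation: [-0.033, 3.141, 0.0]
ft_force: [-0.5, -0.2, -3.6]
finger_gap: 0.04
grasp_force: 61.3
```

```bash
cat > p.py <<'E'
from h import *;from workcell import r,cams
import sys
# overlay trays + held canister expected
e=np.load("est.npz");im,g,cam=wrist(r,cams)
im=cv2.cvtColor(im,cv2.COLOR_RGB2BGR);cv2.imwrite("w_raw.png",im);np.savez("w_cam.npz",R=cam[0],C=cam[1],K=cam[2])
im=cv2.resize(im,(800,600));dr=lambda P:cv2.polylines(im,[np.int32(wproj(cam,P)*1.5625)],True,(255,0,255),1)
for k in("t_red","t_blu"):
    for z,a,b in((.016,.066,.0655),):
        dr(frame(*e[k],[(a,b,z),(a,-b,z),(-a,-b,z),(-a,b,z)]))
    for y in(.01425,-.01425): dr(frame(*e[k],[(.06,y,.016),(-.06,y,.016)]))
cv2.imwrite(sys.argv[1],im)
E
python3 p.py pics/w2.png
```

```text
t 5.48 p [ 0.4456 -0.3316  0.3008] tooly 91.22 zax [ 2.e-04  2.e-04 -1.e+00] F [-0.5 -0.2 -3.6] gap 0.04 gf 61.3
```

View pics/w2.png

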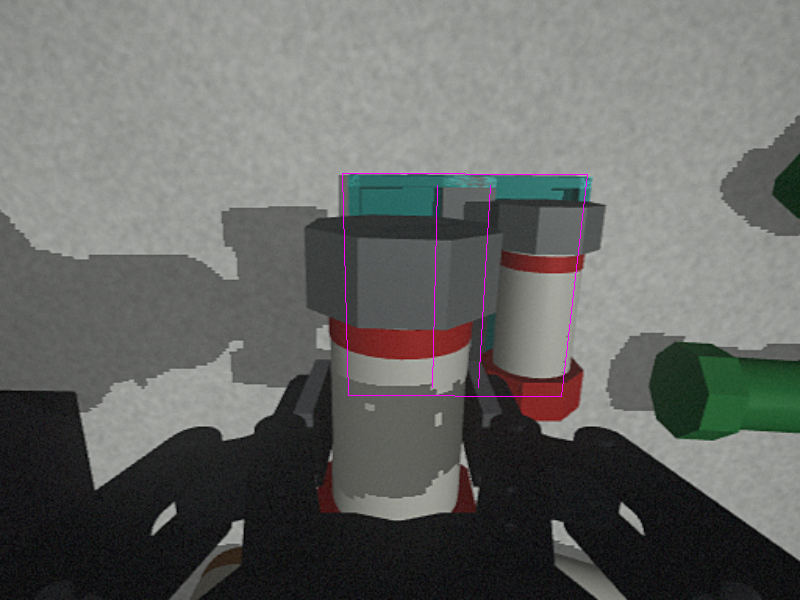

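The held canister is in place. The tray rim overlay fits, but the ridge looks about 4 px right of it (442–495 against 437–491). I'll measure it numerically.

```bash
python3 - <<'E'
from h import *
im=cv2.imread("w_raw.png");c=np.load("w_cam.npz");Rw,C,K=c["R"],c["C"],c["K"]
def g(u,v,z):
    d=Rw@np.linalg.inv(K)@[u,v,1];return (C+d*(z-C[2])/d[2])[:2]
e=np.load("est.npz")["t_red"];ca,sa=np.cos(e[2]),np.sin(e[2])
loc=lambda p:np.round(np.array([[ca,sa],[-sa,ca]])@(p-e[:2])*1e3,1)
for v in(114,118,122,126,130):
    hsv=cv2.cvtColor(im[v:v+1],cv2.COLOR_BGR2HSV)[0].astype(int)
    t=(hsv[:,1]>90)&(abs(hsv[:,0]-88)<12)
    ed=[u+.5 for u in range(200,395) if t[u]!=t[u+1]]
    print(v,[(u,*loc(g(u,v,.016))) for u in ed])
# end rim rows
for u in(225,250,265,330,350,370):
    hsv=cv2.cvtColor(im[:,u:u+1],cv2.COLOR_BGR2HSV)[:,0].astype(int)
    t=(hsv[:,1]>90)&(abs(hsv[:,0]-88)<12);v=np.argmax(t);print(u,v,loc(g(u,v-.5,.016)))
E
```

```text
114 [(222.5, np.float64(-63.8), np.float64(-62.7)), (293.5, np.float64(-64.0), np.float64(-3.2)), (297.5, np.float64(-64.0), np.float64(0.1)), (300.5, np.float64(-64.0), np.float64(2.6)), (311.5, np.float64(-64.1), np.float64(11.9)), (378.5, np.float64(-64.2), np.float64(68.0))]
118 [(222.5, np.float64(-60.5), np.float64(-62.8)), (292.5, np.float64(-60.7), np.float64(-3.9)), (294.5, np.float64(-60.8), np.float64(-2.2)), (298.5, np.float64(-60.8), np.float64(1.1)), (314.5, np.float64(-60.8), np.float64(14.6)), (377.5, np.float64(-61.0), np.float64(67.6))]
122 [(222.5, np.float64(-57.3), np.float64(-62.9)), (282.5, np.float64(-57.4), np.float64(-12.2)), (317.5, np.float64(-57.5), np.float64(17.3)), (366.5, np.float64(-57.7), np.float64(58.7)), (369.5, np.float64(-57.7), np.float64(61.2)), (377.5, np.float64(-57.7), np.float64(68.0))]
126 [(222.5, np.float64(-54.0), np.float64(-63.0)), (282.5, np.float64(-54.1), np.float64(-12.1)), (316.5, np.float64(-54.2), np.float64(16.7)), (366.5, np.float64(-54.4), np.float64(59.0)), (369.5, np.float64(-54.4), np.float64(61.6)), (376.5, np.float64(-54.4), np.float64(67.5))]
130 [(222.5, np.float64(-50.6), np.float64(-63.1)), (281.5, np.float64(-50.8), np.float64(-12.9))]
225 112 [-65.8 -60.6]
250 112 [-65.9 -39.7]
265 112 [-65.9 -27.1]
330 113 [-65.3  27.3]
350 113 [-65.4  44. ]
370 113 [-65.4  60.7]
```

```bash
python3 - <<'E'
from h import *
im=cv2.imread("w_raw.png");c=np.load("w_cam.npz");cam=(c["R"],c["C"],c["K"])
a=np.radians(91.22-90);q=(.4456,-.3316,a)
P=frame(*q,[(-.055,s*.026,.141+h) for s in(1,-1) for h in(.0108,-.0108)]+[(-.033,s*.026,.141+.0108) for s in(1,-1)])
print(np.round(wproj(cam,P),1))
G=cv2.cvtColor(im,cv2.COLOR_BGR2GRAY)
for v in(155,170,185,200): print(v,G[v,190:204],G[v,312:326])
E
```

```text
[[319.9 148.5]
 [310.  142.1]
 [190.7 148.7]
 [200.1 142.2]
 [316.7 200.5]
 [193.9 200.7]]
155 [100 102 102 103  99  69  58  63  64  62  67  64  60  60] [84 80 83 83 84 80 81 82 82 71 58 66 67 59]
170 [ 92  97  93  97 100  81  61  63  63  61  62  64  64  62] [88 79 84 78 81 82 85 78 72 67 60 52 36 38]
185 [95 95 90 95 99 92 66 58 60 62 61 61 62 58] [88 85 85 79 83 88 80 60 72 77 76 83 83 86]
200 [ 98 100 101  96  97  95  94  98  93  99  96 104 105  97] [81 88 90 78 63 61 69 69 76 76 80 82 90 89]
```

With the wrist bias (about +0.9 mm on the held canister) removed, the tray sits about +1.2 mm in y. That is where the tool already is. Lowering.

>>> jog_arm([
  [35,[0,0,-0.3],[0,0,0]],
  [35,[0,0,-0.6],[0,0,0]],
  [35,[0,0,-0.6],[0,0,0]],
  [35,[0,0,-0.5],[0,0,0]],
  [35,[0,0,-0.3],[0,0,0]],
  [35,[0,0,-0.1],[0,0,0]],
  [35,[0,0,0],[0,0,0]],
  [35,[0,0,0],[0,0,0]],
])

```text
clock: 6.2
ee_pos: [0.4453, -0.3324, 0.205]
orientation: [-0.031, 3.141, -0.0]
ft_force: [0.8, -0.1, -3.3]
finger_gap: 0.0404
grasp_force: 61.3
```

>>> jog_arm([
  [35,[0,0,-0.04],[0,0,0]],
  [35,[0,0,-0.04],[0,0,0]],
  [35,[0,0,-0.04],[0,0,0]],
  [35,[0,0,-0.04],[0,0,0]],
  [35,[0,0,0],[0,0,0]],
  [35,[0,0,-0.04],[0,0,0]],
  [35,[0,0,0],[0,0,0]],
  [35,[0,0,0],[0,0,0]],
])

```text
clock: 6.87
ee_pos: [0.4449, -0.3326, 0.1966]
orientation: [0.03, -3.141, -0.0]
ft_force: [-0.0, 0.4, -2.8]
finger_gap: 0.0401
grasp_force: 61.3
```

>>> jog_arm([
  [35,[0,0.02,-0.03],[0,0,0]],
  [35,[0,0,-0.02],[0,0,0]],
  [35,[0,0,-0.02],[0,0,0]],
  [35,[0,0,0],[0,0,0]],
  [35,[0,0,-0.02],[0,0,0]],
  [35,[0,0,0],[0,0,0]],
  [35,[0,0,0],[0,0,0]],
  [35,[0,0,0],[0,0,0]],
])

```text
clock: 7.53
ee_pos: [0.445, -0.3316, 0.1936]
orientation: [-0.031, 3.141, -0.0]
ft_force: [-0.9, 2.1, 5.4]
finger_gap: 0.0404
grasp_force: 62.3
```

Contact at about 8 N at the expected height. Releasing and rising.

>>> jog_arm([
  [44,[0,0,0],[0,0,0]],
  [50,[0,0,0],[0,0,0]],
  [58,[0,0,0],[0,0,0]],
  [58,[0,0,0],[0,0,0]],
  [58,[0,0,0],[0,0,0]],
  [58,[0,0,0.2],[0,0,0]],
  [58,[0,0,0.5],[0,0,0]],
  [58,[0,0,0.8],[0,0,0]],
])

```text
clock: 8.2
ee_pos: [0.4445, -0.3312, 0.252]
orientation: [0.031, -3.138, -0.004]
ft_force: [-0.4, 0.6, -0.4]
finger_gap: 0.0583
grasp_force: 0.0
```

```bash
python3 - <<'E'
from h import *;from workcell import r,cams
st(r);c=cams.read_camera("side");im=cv2.cvtColor(c["image"],cv2.COLOR_RGB2BGR)
cv2.imwrite("s1.png",im)
E
```

```text
t 8.2 p [ 0.4445 -0.3312  0.252 ] tooly 91.14 zax [-0.0038  0.0025 -1.    ] F [-0.4  0.6 -0.4] gap 0.0583 gf 0.0
```

>>> jog_arm([
  [58,[0,0,0.4],[0,0,-0.5]],
  [65,[0.2,0.12,0.1],[0,0,-1]],
  [80,[0.25,0.15,0],[0,0,-1]],
  [80,[0.25,0.15,0],[0,0,-1]],
  [80,[0.25,0.15,0],[0,0,-1]],
  [80,[0.25,0.15,0],[0,0,-1]],
  [80,[0.25,0.15,0],[0,0,-1]],
  [80,[0.25,0.15,0],[0,0,-1]],
])

```text
clock: 8.92
ee_pos: [0.5134, -0.2906, 0.2737]
orientation: [0.987, 2.982, 0.0]
ft_force: [-0.5, -0.3, -0.3]
finger_gap: 0.08
grasp_force: 0.0
```

>>> jog_arm([
  [80,[0.25,0.15,0],[0,0,-1]],
  [80,[0.25,0.15,0],[0,0,-1]],
  [80,[0.25,0.15,0],[0,0,-1]],
  [80,[0.25,0.15,0],[0,0,-1]],
  [80,[0.25,0.15,0],[0,0,-1]],
  [80,[0.25,0.15,0],[0,0,-1]],
  [80,[0.25,0.15,0],[0,0,-1]],
  [80,[0.25,0.15,0],[0,0,-1]],
])

```text
clock: 9.58
ee_pos: [0.5934, -0.2425, 0.2736]
orientation: [1.947, 2.465, 0.001]
ft_force: [0.6, -0.7, 0.1]
finger_gap: 0.0803
grasp_force: 0.0
```

>>> jog_arm([
  [80,[0.25,0.15,0],[0,0,-1]],
  [80,[0.25,0.15,-0.2],[0,0,-1]],
  [80,[0.25,0.15,-0.3],[0,0,-1]],
  [80,[0.25,0.15,-0.4],[0,0,-1]],
  [80,[0,0,-0.2],[0,0,-1]],
  [80,[0,0,0],[0,0,-1]],
  [80,[0,0,0],[0,0,0]],
  [80,[0,0,0],[0,0,0]],
])

```text
clock: 10.25
ee_pos: [0.633, -0.2188, 0.2294]
orientation: [2.513, 1.886, 0.0]
ft_force: [-0.3, 0.4, 0.3]
finger_gap: 0.08
grasp_force: 0.0
```

```bash
python3 -c "
from h import *;from workcell import r
st(r)"
```

```text
t 10.25 p [ 0.633  -0.2188  0.2294] tooly -16.22 zax [ 1.e-04 -1.e-04 -1.e+00] F [-0.3  0.4  0.3] gap 0.08 gf 0.0
```

>>> jog_arm([
  [80,[0.25,0.15,0],[0,0,-0.2]],
  [80,[0.22,0.15,0],[0,0,0]],
  [80,[0,0,-0.2],[0,0,0]],
  [80,[0,0,-0.35],[0,0,0]],
  [80,[0,0,-0.35],[0,0,0]],
  [80,[0,0,-0.18],[0,0,0]],
  [80,[0,0,0],[0,0,0]],
  [35,[0,0,0],[0,0,0]],
])

```text
clock: 10.92
ee_pos: [0.6512, -0.2074, 0.1847]
orientation: [-2.531, -1.859, 0.002]
ft_force: [0.2, -0.6, 0.3]
finger_gap: 0.0699
grasp_force: 0.0
```

>>> jog_arm([
  [35,[0,0,0],[0,0,0]],
  [35,[0,0,0],[0,0,0]],
  [35,[0,0,0],[0,0,0]],
  [35,[0,0,0],[0,0,0]],
  [35,[0,0,0],[0,0,0]],
  [35,[0,0,0.1],[0,0,0]],
  [35,[0,0,0.3],[0,0,0]],
  [35,[0,0,0.3],[0,0,0]],
])

```text
clock: 11.58
ee_pos: [0.6516, -0.2067, 0.2143]
orientation: [-2.531, -1.86, 0.001]
ft_force: [0.0, 0.3, -1.3]
finger_gap: 0.0406
grasp_force: 60.6
```

>>> jog_arm([
  [35,[0,0,0.6],[0,0,0]],
  [35,[-0.15,0.4,0.8],[0,0,-0.8]],
  [35,[-0.29,0.75,0.5],[0,0,-0.9]],
  [35,[-0.285,0.75,0.25],[0,0,-0.9]],
  [35,[-0.285,0.75,0],[0,0,-0.9]],
  [35,[-0.285,0.75,0],[0,0,-0.9]],
  [35,[-0.285,0.75,0],[0,0,-0.9]],
  [35,[-0.285,0.75,0],[0,0,-0.9]],
])

```text
clock: 12.25
ee_pos: [0.5765, -0.0096, 0.3012]
orientation: [-2.939, -1.11, -0.003]
ft_force: [0.8, 0.9, -2.1]
finger_gap: 0.0397
grasp_force: 60.5
```

>>> jog_arm([
  [35,[-0.285,0.75,0],[0,0,-0.9]],
  [35,[-0.285,0.75,0],[0,0,-0.9]],
  [35,[-0.285,0.75,0],[0,0,-0.9]],
  [35,[-0.285,0.75,0],[0,0,-0.9]],
  [35,[-0.285,0.75,0],[0,0,-0.9]],
  [35,[-0.285,0.75,0],[0,0,-0.9]],
  [35,[-0.285,0.75,0],[0,0,-0.9]],
  [35,[-0.285,0.75,0],[0,0,-0.9]],
])

```text
clock: 12.92
ee_pos: [0.4852, 0.2307, 0.301]
orientation: [-3.136, -0.148, -0.001]
ft_force: [0.7, 0.3, -2.6]
finger_gap: 0.0404
grasp_force: 60.5
```

>>> jog_arm([
  [35,[-0.285,0.75,0],[0,0,-0.9]],
  [35,[-0.285,0.75,0],[0,0,-0.7]],
  [35,[-0.15,0.4,0],[0,0,0]],
  [35,[-0.135,0.34,0],[0,0,0]],
  [35,[0,0,0],[0,0,0]],
  [35,[0,0,0],[0,0,0]],
  [35,[0,0,0],[0,0,0]],
  [35,[0,0,0],[0,0,0]],
])

```text
clock: 13.58
ee_pos: [0.4523, 0.3175, 0.3005]
orientation: [-3.14, 0.068, -0.001]
ft_force: [-0.7, -0.4, -1.4]
finger_gap: 0.0401
grasp_force: 60.7
```

```bash
python3 p.py pics/w3.png
```

```text
t 13.58 p [0.4523 0.3175 0.3005] tooly -92.49 zax [ 5.e-04  5.e-04 -1.e+00] F [-0.7 -0.4 -1.4] gap 0.0401 gf 60.7
```

View pics/w3.png

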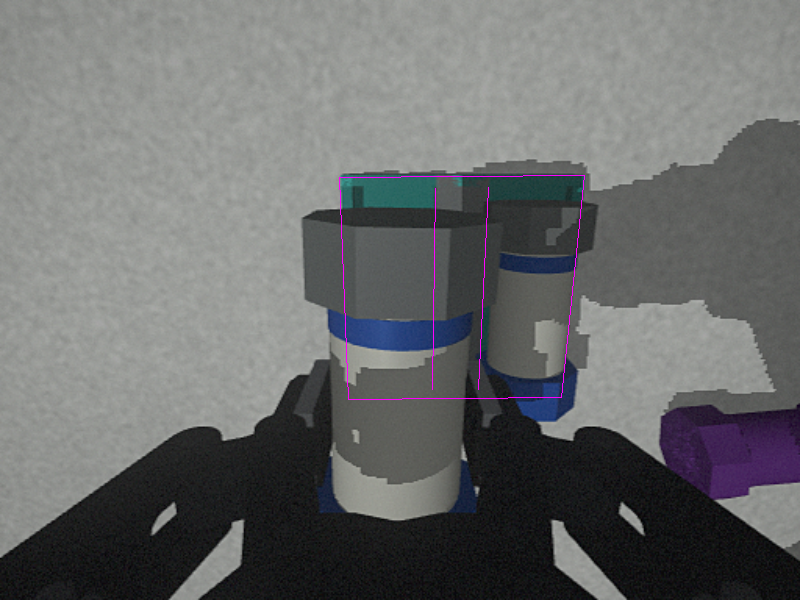

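The canister is above the free slot with its cap (bottom) toward -x, and the overlay fits to about 2 px. Checking that numerically.

```bash
python3 - <<'E'
from h import *
im=cv2.imread("w_raw.png");c=np.load("w_cam.npz");Rw,C,K=c["R"],c["C"],c["K"]
def g(u,v,z):
    d=Rw@np.linalg.inv(K)@[u,v,1];return (C+d*(z-C[2])/d[2])[:2]
e=np.load("est.npz")["t_blu"];ca,sa=np.cos(e[2]),np.sin(e[2])
loc=lambda p:[float(x) for x in np.round(np.array([[ca,sa],[-sa,ca]])@(p-e[:2])*1e3,1)]
for v in(116,119,122,125,128,131):
    hsv=cv2.cvtColor(im[v:v+1],cv2.COLOR_BGR2HSV)[0].astype(int)
    t=(hsv[:,1]>90)&(abs(hsv[:,0]-88)<14)
    print(v,[(u+.5,loc(g(u+.5,v,.016))) for u in range(200,395) if t[u]!=t[u+1]])
print([loc(g(u,np.argmax(cv2.cvtColor(im[:,u:u+1],cv2.COLOR_BGR2HSV)[:,0,1]>90)-.5,.016)) for u in(225,250,330,350)])
a=np.radians(-92.49-90)
print(np.round(wproj((Rw,C,K),frame(.4523,.3175,a,[(.055,s*.026,.1405+.0108) for s in(1,-1)]+[(.055,s*.026,.1405-.0108) for s in(1,-1)])),1))
G=cv2.cvtColor(im,cv2.COLOR_BGR2GRAY)
for v in(155,170): print(v,G[v,190:204],G[v,312:326])
E
```

```text
116 [(217.5, [64.1, 65.5]), (278.5, [63.7, 14.3]), (293.5, [63.6, 1.8]), (295.5, [63.6, 0.1]), (298.5, [63.6, -2.4]), (299.5, [63.6, -3.3]), (313.5, [63.5, -15.0]), (373.5, [63.1, -65.3])]
119 [(217.5, [61.7, 65.6]), (278.5, [61.3, 14.3]), (312.5, [61.0, -14.3]), (364.5, [60.7, -58.0]), (365.5, [60.7, -58.8]), (373.5, [60.6, -65.5])]
122 [(217.5, [59.2, 65.7]), (225.5, [59.2, 58.9]), (226.5, [59.2, 58.1]), (277.5, [58.8, 15.1]), (312.5, [58.6, -14.4]), (364.5, [58.2, -58.2]), (365.5, [58.2, -59.0]), (372.5, [58.2, -64.9])]
125 [(218.5, [56.8, 64.9]), (277.5, [56.4, 15.1]), (312.5, [56.1, -14.5]), (363.5, [55.8, -57.6]), (364.5, [55.8, -58.4]), (365.5, [55.8, -59.3]), (366.5, [55.7, -60.1]), (372.5, [55.7, -65.2])]
128 [(218.5, [54.3, 65.0]), (225.5, [54.2, 59.1]), (226.5, [54.2, 58.3]), (277.5, [53.9, 15.0]), (312.5, [53.6, -14.6]), (313.5, [53.6, -15.5]), (314.5, [53.6, -16.3]), (315.5, [53.6, -17.2]), (365.5, [53.3, -59.5]), (371.5, [53.2, -64.6])]
131 [(218.5, [51.8, 65.2]), (277.5, [51.4, 15.0])]
[[67.7, 59.1], [67.6, 38.2], [67.0, -28.6], [66.9, -45.3]]
[[304.7 364.8]
 [202.3 364.8]
 [298.6 333.1]
 [208.7 333.1]]
155 [153 154 160 141  73  81  84  83  87  83  82  85  87  86] [56 58 64 57 59 60 61 65 54 45 52 50 50 46]
170 [154 151 158 149 106  75  82  79  85  85  84  84  83  88] [62 55 58 60 63 60 59 46 27 40 39 39 35 39]
```

>>> jog_arm([
  [35,[0,0.03,-0.3],[0,0,0.08]],
  [35,[0,0,-0.6],[0,0,0]],
  [35,[0,0,-0.6],[0,0,0]],
  [35,[0,0,-0.5],[0,0,0]],
  [35,[0,0,-0.3],[0,0,0]],
  [35,[0,0,-0.1],[0,0,0]],
  [35,[0,0,0],[0,0,0]],
  [35,[0,0,0],[0,0,0]],
])

```text
clock: 14.3
ee_pos: [0.4524, 0.3192, 0.2044]
orientation: [-3.141, 0.057, -0.0]
ft_force: [-0.4, -0.4, -2.4]
finger_gap: 0.0404
grasp_force: 60.7
```

>>> jog_arm([
  [35,[0,0,-0.04],[0,0,0]],
  [35,[0,0,-0.04],[0,0,0]],
  [35,[0,0,-0.04],[0,0,0]],
  [35,[0,0,-0.04],[0,0,0]],
  [35,[0,0,0],[0,0,0]],
  [35,[0,0,-0.04],[0,0,0]],
  [35,[0,0,0],[0,0,0]],
  [35,[0,0,0],[0,0,0]],
])

```text
clock: 14.97
ee_pos: [0.4518, 0.3198, 0.1958]
orientation: [3.141, -0.054, -0.0]
ft_force: [-1.0, -0.8, -2.3]
finger_gap: 0.0403
grasp_force: 60.7
```

>>> jog_arm([
  [35,[0,0,-0.02],[0,0,0]],
  [35,[0,0,-0.02],[0,0,0]],
  [35,[0,0,-0.02],[0,0,0]],
  [35,[0,0,0],[0,0,0]],
  [35,[0,0,-0.01],[0,0,0]],
  [35,[0,0,0],[0,0,0]],
  [35,[0,0,0],[0,0,0]],
  [35,[0,0,0],[0,0,0]],
])

```text
clock: 15.63
ee_pos: [0.4517, 0.3198, 0.1931]
orientation: [3.141, -0.054, -0.0]
ft_force: [-0.4, -0.0, -1.8]
finger_gap: 0.0404
grasp_force: 60.7
```

>>> jog_arm([
  [35,[0,0,-0.01],[0,0,0]],
  [35,[0,0,0],[0,0,0]],
  [35,[0,0,-0.01],[0,0,0]],
  [35,[0,0,0],[0,0,0]],
  [35,[0,0,-0.01],[0,0,0]],
  [35,[0,0,0],[0,0,0]],
  [35,[0,0,0],[0,0,0]],
  [35,[0,0,0],[0,0,0]],
])

```text
clock: 16.3
ee_pos: [0.4518, 0.3197, 0.1927]
orientation: [-3.14, 0.055, -0.0]
ft_force: [-2.1, -1.2, 11.9]
finger_gap: 0.0405
grasp_force: 62.4
```

Contact at about 14 N. Releasing and going to yellow.

>>> jog_arm([
  [44,[0,0,0],[0,0,0]],
  [50,[0,0,0],[0,0,0]],
  [58,[0,0,0],[0,0,0]],
  [58,[0,0,0],[0,0,0]],
  [58,[0,0,0],[0,0,0]],
  [58,[0,0,0.2],[0,0,0]],
  [58,[0,0,0.5],[0,0,0]],
  [58,[0,0,0.8],[0,0,0]],
])

```text
clock: 16.97
ee_pos: [0.4513, 0.3194, 0.2512]
orientation: [3.138, -0.055, -0.005]
ft_force: [0.2, 0.6, 0.1]
finger_gap: 0.0581
grasp_force: 0.0
```

>>> jog_arm([
  [58,[0,-0.1,0.5],[0,0,-0.4]],
  [70,[0.13,-0.6,0],[0,0,-0.4]],
  [80,[0.13,-0.6,0],[0,0,-0.4]],
  [80,[0.13,-0.6,0],[0,0,-0.4]],
  [80,[0.13,-0.6,0],[0,0,-0.4]],
  [80,[0.13,-0.6,0],[0,0,-0.4]],
  [80,[0.13,-0.6,0],[0,0,-0.4]],
  [80,[0.13,-0.6,0],[0,0,-0.4]],
])

```text
clock: 17.63
ee_pos: [0.4882, 0.1467, 0.2724]
orientation: [-3.102, 0.494, -0.0]
ft_force: [0.5, -0.7, -0.4]
finger_gap: 0.0799
grasp_force: 0.0
```

>>> jog_arm([
  [80,[0.13,-0.6,0],[0,0,-0.4]],
  [80,[0.13,-0.6,0],[0,0,-0.4]],
  [80,[0.13,-0.6,0],[0,0,-0.4]],
  [80,[0.13,-0.6,0],[0,0,-0.4]],
  [80,[0.13,-0.6,0],[0,0,0]],
  [80,[0.16,-0.14,-0.3],[0,0,0]],
  [80,[0,0,-0.3],[0,0,0]],
  [80,[0,0,0],[0,0,0]],
])

```text
clock: 18.3
ee_pos: [0.5204, 0.0215, 0.2471]
orientation: [3.06, -0.708, -0.002]
ft_force: [-0.1, 0.1, -0.5]
finger_gap: 0.0797
grasp_force: 0.0
```

>>> jog_arm([
  [80,[0,0,0],[0,0,0]],
  [80,[0,0,0],[0,0,0]],
  [80,[0,0,0],[0,0,0]],
  [80,[0,0,0],[0,0,0]],
  [80,[0,0,0],[0,0,0]],
  [80,[0,0,0],[0,0,0]],
  [80,[0,0,0],[0,0,0]],
  [80,[0,0,0],[0,0,0]],
])

```text
clock: 18.97
ee_pos: [0.5206, 0.0223, 0.248]
orientation: [-3.061, 0.706, -0.0]
ft_force: [0.8, -0.4, 0.3]
finger_gap: 0.0798
grasp_force: 0.0
```

```bash
python3 -c "
from h import *;from workcell import r
st(r)"
```

```text
t 18.97 p [0.5206 0.0223 0.248 ] tooly -115.98 zax [ 1.e-04  0.e+00 -1.e+00] F [ 0.8 -0.4  0.3] gap 0.0798 gf 0.0
```

>>> jog_arm([
  [80,[-0.13,0,-0.1],[0,0,-0.06]],
  [80,[0,0,-0.2],[0,0,0]],
  [80,[0,0,-0.4],[0,0,0]],
  [80,[0,0,-0.4],[0,0,0]],
  [80,[0,0,-0.3],[0,0,0]],
  [80,[0,0,-0.1],[0,0,0]],
  [80,[0,0,0],[0,0,0]],
  [35,[0,0,0],[0,0,0]],
])

```text
clock: 19.63
ee_pos: [0.5152, 0.0218, 0.188]
orientation: [3.059, -0.716, -0.001]
ft_force: [0.1, -0.4, 0.9]
finger_gap: 0.0697
grasp_force: 0.0
```

>>> jog_arm([
  [35,[0,0,0],[0,0,0]],
  [35,[0,0,0],[0,0,0]],
  [35,[0,0,0],[0,0,0]],
  [35,[0,0,0],[0,0,0]],
  [35,[0,0,0],[0,0,0]],
  [35,[0,0,0.1],[0,0,0]],
  [35,[0,0,0.3],[0,0,0]],
  [35,[0,0,0.3],[0,0,0]],
])

```text
clock: 20.3
ee_pos: [0.5152, 0.0224, 0.2163]
orientation: [3.059, -0.714, -0.001]
ft_force: [-0.3, 0.1, -1.4]
finger_gap: 0.0397
grasp_force: 60.8
```

```bash
python3 -c "
from h import *;from workcell import r
st(r)"
```

```text
t 20.3 p [0.5152 0.0224 0.2163] tooly -116.28 zax [-1.e-03 -1.e-04 -1.e+00] F [-0.3  0.1 -1.4] gap 0.0397 gf 60.8
```

>>> jog_arm([
  [35,[0,0,0.7],[0,0,0]],
  [35,[-0.05,-0.2,0.8],[0,0,0.5]],
  [35,[-0.15,-0.66,0.5],[0,0,0.5]],
  [35,[-0.15,-0.66,0.1],[0,0,0.5]],
  [35,[-0.15,-0.66,0],[0,0,0.5]],
  [35,[-0.15,-0.66,0],[0,0,0.5]],
  [35,[-0.15,-0.66,0],[0,0,0.5]],
  [35,[-0.15,-0.66,0],[0,0,0.5]],
])

```text
clock: 20.97
ee_pos: [0.4768, -0.145, 0.3003]
orientation: [-3.133, 0.236, -0.0]
ft_force: [0.6, -0.2, -1.9]
finger_gap: 0.04
grasp_force: 61.2
```

>>> jog_arm([
  [35,[-0.15,-0.66,0],[0,0,0.5]],
  [35,[-0.15,-0.66,0],[0,0,0.5]],
  [35,[-0.15,-0.66,0],[0,0,0.5]],
  [35,[-0.15,-0.66,0],[0,0,0.45]],
  [35,[-0.15,-0.66,0],[0,0,0]],
  [35,[-0.08,-0.46,0],[0,0,0]],
  [35,[0,0,0],[0,0,0]],
  [35,[0,0,0],[0,0,0]],
])

```text
clock: 21.63
ee_pos: [0.4436, -0.2953, 0.3002]
orientation: [3.141, 0.023, -0.0]
ft_force: [-0.2, 0.8, -2.2]
finger_gap: 0.0396
grasp_force: 61.0
```

>>> jog_arm([
  [35,[0,0,0],[0,0,0]],
  [35,[0,0,0],[0,0,0]],
  [35,[0,0,0],[0,0,0]],
  [35,[0,0,0],[0,0,0]],
  [35,[0,0,0],[0,0,0]],
  [35,[0,0,0],[0,0,0]],
  [35,[0,0,0],[0,0,0]],
  [35,[0,0,0],[0,0,0]],
])

```text
clock: 22.3
ee_pos: [0.4442, -0.2945, 0.2999]
orientation: [-3.141, -0.027, 0.0]
ft_force: [-0.3, -0.7, -1.6]
finger_gap: 0.0401
grasp_force: 61.0
```

```bash
python3 p.py pics/w4.png
```

```text
t 22.3 p [ 0.4442 -0.2945  0.2999] tooly -89.03 zax [-1.e-04  0.e+00 -1.e+00] F [-0.3 -0.7 -1.6] gap 0.0401 gf 61.0
```

View pics/w4.png

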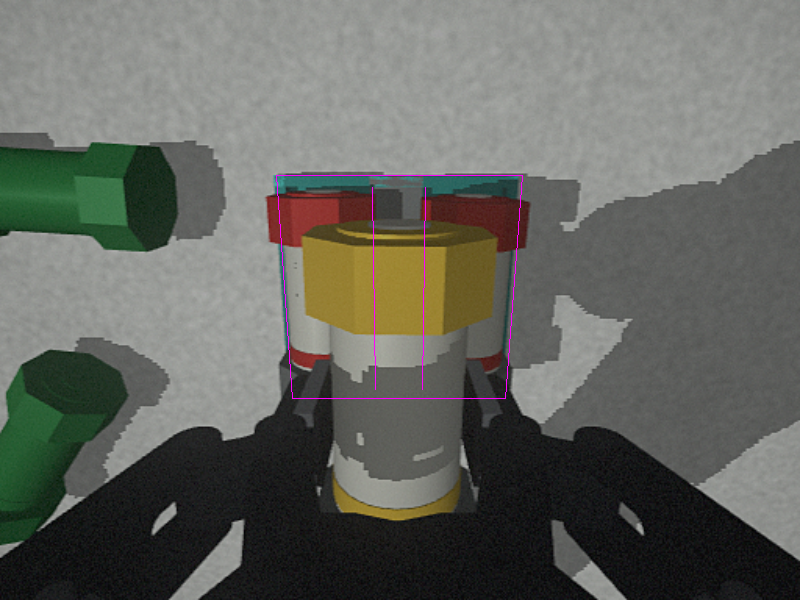

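Both red caps (268–373 and 422–529, centre 398.5) and the yellow cap (centre 399.5) line up, so I'm lowering.

>>> jog_arm([
  [35,[0,0,-0.2],[0,0,0]],
  [35,[0,0,-0.4],[0,0,0]],
  [35,[0,0,-0.4],[0,0,0]],
  [35,[0,0,-0.3],[0,0,0]],
  [35,[0,0,-0.15],[0,0,0]],
  [35,[0,0,-0.05],[0,0,0]],
  [35,[0,0,0],[0,0,0]],
  [35,[0,0,0],[0,0,0]],
])

```text
clock: 23.02
ee_pos: [0.4442, -0.2948, 0.2401]
orientation: [3.141, 0.026, 0.0]
ft_force: [-0.7, -0.2, -1.6]
finger_gap: 0.0398
grasp_force: 61.0
```

>>> jog_arm([
  [35,[0,0,-0.03],[0,0,0]],
  [35,[0,0,-0.03],[0,0,0]],
  [35,[0,0,-0.03],[0,0,0]],
  [35,[0,0,-0.03],[0,0,0]],
  [35,[0,0,0],[0,0,0]],
  [35,[0,0,-0.02],[0,0,0]],
  [35,[0,0,0],[0,0,0]],
  [35,[0,0,0],[0,0,0]],
])

```text
clock: 23.68
ee_pos: [0.4442, -0.2946, 0.2343]
orientation: [-3.141, -0.026, 0.0]
ft_force: [-0.4, 0.1, -1.7]
finger_gap: 0.0399
grasp_force: 61.0
```

>>> jog_arm([
  [35,[0,0,-0.02],[0,0,0]],
  [35,[0,0,-0.02],[0,0,0]],
  [35,[0,0,-0.02],[0,0,0]],
  [35,[0,0,0],[0,0,0]],
  [35,[0,0,-0.01],[0,0,0]],
  [35,[0,0,0],[0,0,0]],
  [35,[0,0,0],[0,0,0]],
  [35,[0,0,0],[0,0,0]],
])

```text
clock: 24.35
ee_pos: [0.4442, -0.2945, 0.2315]
orientation: [-3.141, -0.027, 0.0]
ft_force: [0.3, 0.8, 0.5]
finger_gap: 0.0402
grasp_force: 61.2
```

>>> jog_arm([
  [35,[0,0,-0.01],[0,0,0]],
  [35,[0,0,0],[0,0,0]],
  [35,[0,0,0],[0,0,0]],
  [35,[0,0,0],[0,0,0]],
  [35,[0,0,0],[0,0,0]],
  [35,[0,0,0],[0,0,0]],
  [35,[0,0,0],[0,0,0]],
  [35,[0,0,0],[0,0,0]],
])

```text
clock: 25.02
ee_pos: [0.4442, -0.2944, 0.2312]
orientation: [-3.141, -0.026, -0.0]
ft_force: [0.3, 3.8, 6.3]
finger_gap: 0.0401
grasp_force: 61.5
```

>>> jog_arm([
  [43,[0,0,0],[0,0,0]],
  [48,[0,0,0],[0,0,0]],
  [56,[0,0,0],[0,0,0]],
  [62,[0,0,0],[0,0,0]],
  [62,[0,0,0],[0,0,0]],
  [62,[0,0,0],[0,0,0]],
  [62,[0,0,0.15],[0,0,0]],
  [62,[0,0,0.4],[0,0,0]],
])

```text
clock: 25.68
ee_pos: [0.4438, -0.2944, 0.2523]
orientation: [-3.14, -0.026, 0.004]
ft_force: [-0.2, 0.7, 0.4]
finger_gap: 0.0619
grasp_force: 0.0
```

>>> jog_arm([
  [62,[0,0,0.7],[0,0,0]],
  [62,[0,0,0.8],[0,0,0]],
  [62,[0,0,0.8],[0,0,0]],
  [62,[0.2,0.8,0],[0,0,0]],
  [62,[0.2,0.8,0],[0,0,0]],
  [62,[0.2,0.8,0],[0,0,0]],
  [62,[0.2,0.8,0],[0,0,0]],
  [62,[0,0.4,0],[0,0,0]],
])

```text
clock: 26.35
ee_pos: [0.4773, -0.1469, 0.3453]
orientation: [-3.14, -0.032, -0.001]
ft_force: [-0.0, -0.5, -0.0]
finger_gap: 0.0624
grasp_force: 0.0
```

>>> jog_arm([
  [62,[0,0.5,0],[0,0,0]],
  [62,[0,0.5,0],[0,0,0]],
  [62,[0,0.2,0],[0,0,0]],
  [62,[0,0,0],[0,0,0]],
  [62,[0,0,0],[0,0,0]],
  [62,[0,0,0],[0,0,0]],
  [62,[0,0,0],[0,0,0]],
  [62,[0,0,0],[0,0,0]],
])

```text
clock: 27.02
ee_pos: [0.4761, -0.1036, 0.3452]
orientation: [3.141, 0.024, 0.0]
ft_force: [0.3, 0.2, 0.2]
finger_gap: 0.062
grasp_force: 0.0
```

```bash
python3 - <<'E'
from h import *;from workcell import r,cams
st(r);e=np.load("est.npz");out=[]
tr={"red":e["t_red"]+[0,.0012,0],"blu":e["t_blu"]+[0,.0012,0]}
box={"top":[(130,205,100,80),(325,205,60,65)],"side":[(180,125,70,60),(180,240,80,90)]}
for n in("top","side"):
    im=cv2.cvtColor(cams.read_camera(n)["image"],cv2.COLOR_RGB2BGR)
    for x0,y0,w,h in box[n]:
        f=3.2;c=cv2.resize(im[y0:y0+h,x0:x0+w],None,fx=f,fy=f,interpolation=cv2.INTER_CUBIC)
        def dr(P): cv2.polylines(c,[np.int32(np.round((proj(n,P)-[x0,y0]+.5)*f-.5))],True,(255,0,255),1)
        for k,q in tr.items():
            L=[(.032,36.75),(.032,-36.75)]+([(.06875,0)] if k=="red" else [])
            for z,y in L:
                o=octo(z,y);dr(frame(*q,o[0]));dr(frame(*q,o[3]))
        out.append(cv2.copyMakeBorder(c,0,290-c.shape[0],0,330-c.shape[1],cv2.BORDER_CONSTANT))
cv2.imwrite("pics/fin.png",np.vstack([np.hstack(out[:2]),np.hstack(out[2:])]))
E
```

```text
t 27.02 p [ 0.4761 -0.1036  0.3452] tooly -89.14 zax [ 2.e-04 -4.e-04 -1.e+00] F [0.3 0.2 0.2] gap 0.062 gf 0.0
```

View pics/fin.png

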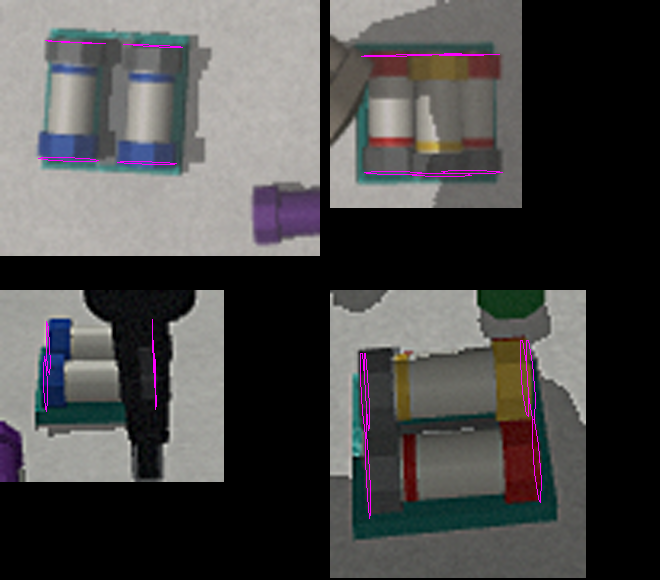

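The final view shows both blue canisters seated in their tray with caps toward -x, the red pair with caps toward +x, and yellow saddled between them. All match the target outlines to within 1–3 mm. Handing in.

```bash
python3 -c "
from workcell import r
print(r.sign_off())"
```

```text
the job is handed in; nothing more can be done
None
```

I handed the job in at about 27 s of the 72 s limit: red and blue mates are in their slots, yellow is saddled on the red pair, caps match their neighbours', and the final pictures fit the target outlines; no verdict came back.

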